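Set the root slicer to thicker slices

ROBOT

A 6-joint arm with a two-finger parallel gripper is mounted at the origin on the work surface. World frame = base frame: x ahead of the robot, y to its left, z up, the work surface at z = 0. Lengths are in m, angles in rad, forces in N, time in s.
With the tool pointing down it reaches from about 0.375 to 0.975 m from the base axis. Payload 3.8 kg.
Tool frame: the origin (TCP) lies midway between the tips of the shut fingers; the grasp point (between the pads) lies 19 mm behind it; z points along the fingers, y is the direction in which the jaws open and shut (so a half turn about z gives the same grasp; the last joint's range is limited). The gripper opens to 85 mm and grips with 20 to 120 N. Pads are 22 mm wide; open, the fingers measure 114 mm over their backs; the gripper's body (76 mm by 85 mm) begins 54 mm behind the grasp point. The pads swing forward as they close: fully open they stand 13 mm farther back than shut.
Start: joints at [-1.184, 0.264, 1.604, -0, 1.274, -0.037], TCP at [0.278, -0.615, 0.231] pointing down, gripper open.
Joint ranges: [-2.63, 2.63], [-0.94, 2.18], [0.31, 2.57], [-1.31, 4.45], [0, 2.66], [-2.55, 2.55]. Speed limits (rad/s): [2.57, 2.57, 3.14, 3.14, 3.14, 3.14].

INTERFACE

Orientations are given as a rotation vector (axis times angle).
In Python, from workcell import bot gives the robot as it stands.
- The arm moves only by the tool drive_tool, never from a script. Its argument "deltas" is a list of rows, each an object with "hand": the opening, from 0 (shut) to 1 (fully open); "offset": the shift along the world's x, y, z in cm, a list of three; "angular": the turn, a rotation vector about the world's x, y, z in degrees, a list of three. A call has 1 to 8 rows; each row is the pose to reach, as a shift and turn from the pose commanded when the call began; what a row does not reach only later rows make up. A row lasts 1/8 s, in which the tool goes at most 62.5 mm and 10.7 degrees, less where a joint would pass 70% of its speed; a pose out of reach is approached as far as the arm can. A call with a gripper value outside its range is refused whole. The fingers move at their own pace and stop on an object; "force" is the grip in N (left out, the last holds). Time passes only in rows, so rows that repeat a pose let the fingers close. It gives the time, the measured TCP pose, the force and the opening at its end, in the units of the state.
- bot.read_state(): the state, without advancing time (a new reading comes with each control period).
- bot.read_camera(name): name is "scene" or "top"; returns a dict with "frame" (384x512x3 uint8, blue, green, red), "mtx" (3x3 intrinsics, pixels), "R" (3x3) and "t" (3): a world point X has camera coordinates R X + t. Camera axes: x right, y down, z forward; pixel columns grow to the right and rows downward; lengths in m; the calibration is good to about 2 mm. A picture is of the moment at which its call begins. There is no depth.
- bot.finish_job(): hands the job in, once; it reports no verdict.
The state is a dict: "time": time; "q": joint angles; "joint_vel": joint speeds; "joint_torque": joint torques, N m; "tool_pos": TCP position; "tcp_rot": TCP orientation; "wrist_force": force on the tool from outside, world axes, zero at the start; "torque": the same for the moment, N m; "width": opening from 0.0 (shut) to 1.0 (fully open).
Only numpy, scipy, OpenCV 4.12 (cv2) and the standard library are available. Lean on these libraries where they do the work, as an engineer would, in place of code of your own. Each camera call takes 0.05 s, during which the arm holds its last target. There are 200 camera calls.

TASK

The next roots are to be cut thicker: with a fingertip, flick the free front edge of the slicer's star-shaped thickness wheel to the left, click by click, until its pointer bar rests in the click at the second-largest stud of the scale, without going past it. Work gently, pick nothing up, and leave the loose things around the slicer where they are.

Things in the scene. Friction and masses are not known exactly. Their poses are not given: they have to be found in the camera images.
- slicer: root slicer fixed to the table: white body 240 mm deep (x), 350 wide (y), deck 100 high; origin: centre of its underside. x points from its front to its back, y to its left seen from the front; the front roughly faces the robot. Left half: steel drum with feed tubes (tops at 230 mm) and a chute out of the front. Right half: motor hood (148 high), before it the wheel, overhanging the front face.
- wheel_axis (a point): on the wheel's vertical axis, level with its top face (124 mm above the table); slicer frame x -108, y -80 mm, i.e. 12 mm behind the front face. The wheel is a black star-shaped thumbwheel, 20 mm thick (underside at 104 mm): a disc of 53 mm radius with ten equal lobes, each 8 mm wide, with rounded ends 66 mm from the axis and 30 mm of free gap between neighbours.
- wheel_front (a point): fixed point on the free front edge: straight ahead of the axis (slicer -x) by 66 mm, at mid thickness, 114 mm above the table. In every click two lobes stand 18 degrees either side of this direction, the next at 54; the gaps' middles are straight ahead and 36 degrees to either side. Before the front face only air is under the wheel.
- thickness_wheel (a joint): wheel angle, rad: 0 with the pointer at the smallest stud, 0.628 (36 degrees) more per click, 2.513 at the second-largest (fifth) stud, 3.142 at the largest; end stops just beyond both. Grows clockwise seen from above: the front edge moves to slicer +y (left, seen from the front), the pointer to the right. Starts in the first, second or third click (seldom balanced half way between two of them).
- pointer_tip (a point): outer end of the raised aluminium pointer bar on the wheel's top face, 63 mm from the axis. Feel of the clicks: a lobe's end needs a sideways push of about 2 N at first, growing to about 5 N just before half way; past it (18 degrees) the wheel falls into the next click by itself; let go earlier, it springs back.
- scale_mid (a point): middle of the white scale block's top, 80 mm behind the axis (slicer +x). The block rings the back half of the wheel: inner radius 70 mm, outer 90, top 120 mm above the table, so that only the front edge is free. On it six round steel studs, 3 mm high, diameters 4, 6, 8, 10, 13, 16 mm: the smallest straight left of the axis (slicer +y), each next 36 degrees clockwise from above.
- stud_5 (a point): top of the second-largest (13 mm) stud, the fifth from the left, on the scale block, 79.5 mm from the axis, 123 mm above the table
- bowl: steel catch bowl, 110 mm across, 45 mm high, standing loose under the slicer's chute, in front of the slicer's left half (origin: underside, on the table)
- root: loose piece of forked root, about 150 mm long and 28 mm thick, lying across in front and to the right of the wheel (origin: underside, on the table)
- brush: loose cleaning brush, 190 mm long, lying to the right of the slicer (origin: underside, on the table)
- jar: loose amber jar with a lid, 64 mm across, 100 mm high, front left of the slicer (origin: underside, on the table)
- scoop: loose spoon-shaped scoop, 170 mm long, lying along the left side of the slicer (origin: underside, on the table)
- tamper: loose wooden tamper standing upright, 38 mm across, 84 mm high, on the table about 90 mm in front of the wheel's rim (origin: underside, on the table)
- packet: loose cardboard packet, 75 x 95 mm, 45 mm high, to the right of the slicer (origin: underside, on the table)

How it is judged:
By the outcome, as a careful person would: the job done as asked, in the order asked, and still so for the second after the job is handed in, with the robot touching nothing.
It also fails if it takes over 64 s, if anything falls off the work surface, if the arm or the gripper's body presses on something with over 40 N, if the wrist force passes 120 N, or if a joint passes its speed limit or range.

## Working session

There is one attempt and no reset: what is moved stays moved. The work goes in short steps, Python scripts to look and compute and a tool call to move; the robot and the scene stay as the last step left them, time stands still between calls to the robot, and variables do not carry over. Pictures are saved under pics/ and viewed, about 8 in all and at most 12, crops included, and the job is handed in when it is done.

Besides the shell and the picture viewer there is one more tool, called in YAML: its name, and indented under it one key for each argument. drive_tool: Moves the arm, as the interface text tells. Its arguments: {"type":"object","properties":{"deltas":{"type":"array"},"force":{"type":"number"}},"required":["deltas"]}

```bash
mkdir -p pics
cat > h.py <<'E'
import numpy as np, cv2
from workcell import bot
def snap(cam,name,box=None,s=1):
    c=bot.read_camera(cam); f=c["frame"]; cv2.imwrite(f"raw_{cam}.png",f)
    np.savez(f"cal_{cam}.npz",mtx=c["mtx"],R=c["R"],t=c["t"])
    g=f if box is None else f[box[1]:box[3],box[0]:box[2]]
    cv2.imwrite("pics/"+name,cv2.resize(g,None,fx=s,fy=s,interpolation=cv2.INTER_CUBIC)); return c
def ray(c,u,v,z):
    d=c["R"].T@np.linalg.solve(c["mtx"],[u,v,1.]); o=-c["R"].T@c["t"]
    return o+d*(z-o[2])/d[2]
def proj(c,X):
    p=c["mtx"]@(c["R"]@np.asarray(X,float)+c["t"]); return p[:2]/p[2]
E
python3 - <<'E'
from h import *
for n in("scene","top"):
    c=snap(n,n+"0.png",s=1.5); print(n,-c["R"].T@c["t"])
print(bot.read_state())
E
```

```text
scene [ 1.04400785 -0.77639412  0.8043386 ]
top [ 0.28563551 -0.01141726  1.43306698]
{'time': 0.1, 'q': array([-1.18389376e+00,  2.64684782e-01,  1.60525135e+00, -2.35071710e-06,
        1.27372797e+00, -3.69176118e-02]), 'joint_vel': array([ 0.00060815, -0.0018822 , -0.00194142, -0.00043546,  0.0009735 ,
       -0.00145233]), 'joint_torque': array([ 2.04194130e-04, -5.16705287e+01, -3.68590415e+01, -9.63242815e-05,
        6.20856692e-03,  1.92137276e-05]), 'tool_pos': array([ 0.27732235, -0.61465865,  0.23007434]), 'tcp_rot': array([-3.06932414e+00, -6.60335891e-01,  5.69598533e-04]), 'wrist_force': array([-0.28730423,  0.45576474,  0.27483774]), 'torque': array([-0.08660458, -0.00468359,  0.00688724]), 'width': 1.0002940088818109}
```

View pics/top0.png

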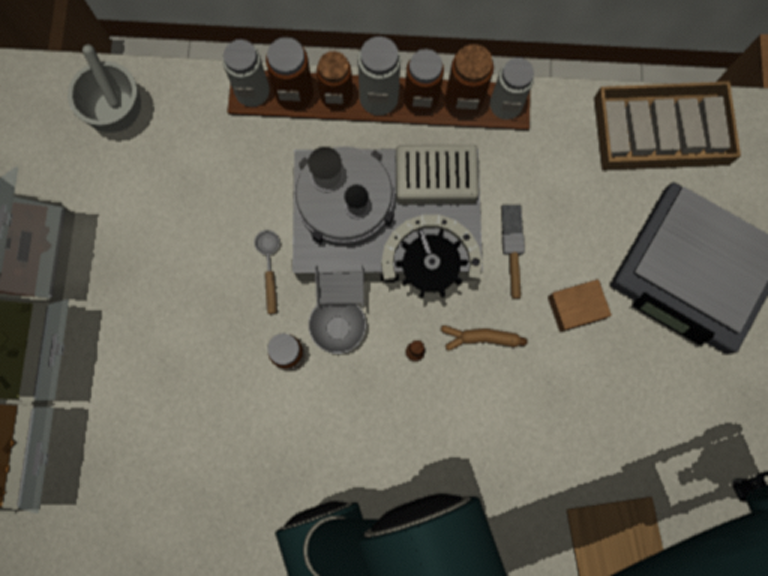

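View pics/scene0.png

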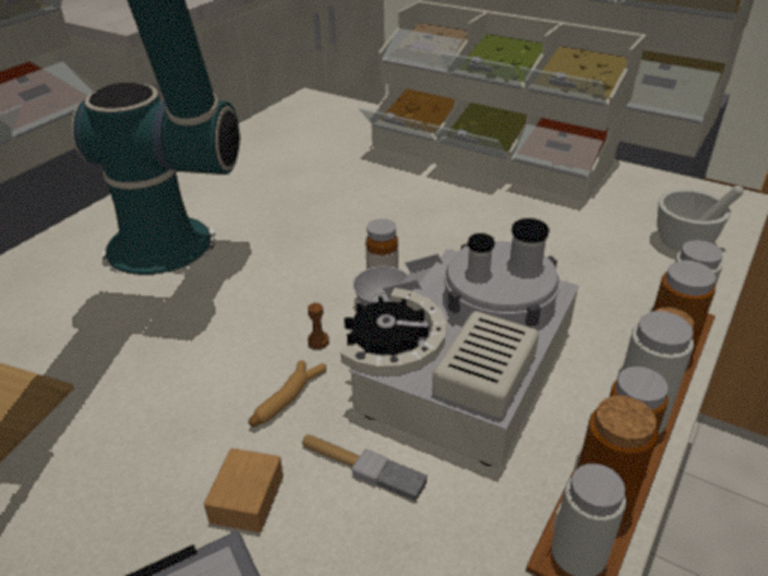

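The top view shows the slicer nearly square to the world axes, the hub near (432,261)/1.5 and the pointer up and slightly left, so it is about at stud 3. Next I'll measure this more exactly.

```bash
cat > wheel.py <<'E'
from h import *
def wheel(c):
    f=c["frame"]; g=cv2.cvtColor(f,cv2.COLOR_BGR2GRAY)
    m=(g<45).astype(np.uint8)
    n,l,s,ce=cv2.connectedComponentsWithStats(m)
    k=min([i for i in range(1,n) if s[i,4]>600],key=lambda i:np.hypot(*(ce[i]-[288,174])))
    return l==k,ce[k],s[k]
E
python3 - <<'E'
from wheel import *
c=snap("top","crop1.png",(185,85,330,250),4.8*0.75)
m,ce,s=wheel(c); print(ce,s)
hub=ray(c,*ce,.124); print("axis approx",hub)
f=c["frame"]; g=cv2.cvtColor(f,cv2.COLOR_BGR2GRAY)
# deck outline / wheel convex circle
cn=max(cv2.findContours(m.astype(np.uint8),cv2.RETR_EXTERNAL,cv2.CHAIN_APPROX_NONE)[0],key=cv2.contourArea)
(e,r)=cv2.minEnclosingCircle(cn); print("circle",e,r,ray(c,*e,.124), np.linalg.norm(ray(c,e[0]+r,e[1],.124)-ray(c,*e,.124)))
for n,p in dict(bl=(196,99),fl=(196,182),br=(320,99)).items(): print(n,ray(c,*p,.1))
for n,p in dict(tamper=(278,233),).items(): print(n,ray(c,*p,.06))
for n,p in dict(rootL=(296,220),rootR=(350,228)).items(): print(n,ray(c,*p,.015))
E
```

```text
[287.61784512 176.25925926] [ 264  152   48   47 1188]
axis approx [ 0.61069386 -0.09419408  0.124     ]
circle (287.5, 175.1216278076172) 24.07644271850586 [ 0.61384182 -0.09374245  0.124     ] 0.06515968460505027
bl [0.82805637 0.17438137 0.1       ]
fl [0.58603613 0.15515377 0.1       ]
br [ 0.84803315 -0.17822547  0.1       ]
tamper [ 0.46333266 -0.07842448  0.06      ]
rootL [ 0.50970191 -0.13061474  0.015     ]
rootR [ 0.49541708 -0.28609707  0.015     ]
```

View pics/crop1.png

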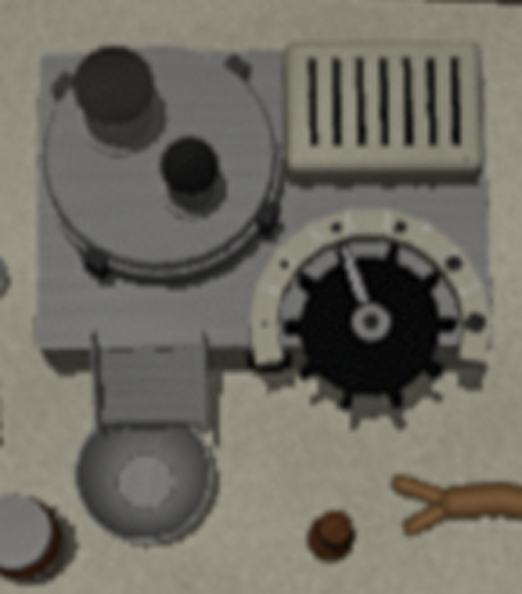

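Run:
```python
from h import *
c=dict(np.load("cal_top.npz"))
P=lambda u,v,z:ray(c,185+u/3.6,85+v/3.6,z)[:2]
S=[P(u,v,.123) for u,v in[(265,324),(285,264),(336,227),(400,227),(454,263),(475,322)]]
h=P(371,322,.126);print("hub",h,"mid16",(S[0]+S[5])/2)
d=S[0]-S[5];print("1-6",np.linalg.norm(d))
for i,s in enumerate(S):
    e=s-h;print(i+1,np.linalg.norm(e), np.degrees(np.arctan2(e[1],e[0]))-(90-36*i))
e=P(345,247,.125)-h;print("pointer",np.linalg.norm(e),np.degrees(np.arctan2(e[1],e[0])))
print("deck edge yaw", [np.degrees(np.arctan2(*(a-b)[::-1])) for a,b in [(P(41,53,.1),P(37,347,.1))]])
A=np.array([ (s) for s in S]); M=np.c_[2*A,np.ones(6)]; x=np.linalg.lstsq(M,(A**2).sum(1),rcond=None)[0]; print("fit",x[:2],np.sqrt(x[2]+x[0]**2+x[1]**2))
print("tamper",P(331,537,.06),P(335,525,.08),P(325,545,.0))
c2=dict(np.load("cal_scene.npz")); print("scene hub proj",proj(c2,[*h,.126])*1.5)
print("start rot x,y axes",cv2.Rodrigues(np.array([-3.069,-.660,0]))[0])
```

```text
hub [ 0.61530934 -0.09503682] mid16 [ 0.61524827 -0.09450423]
1-6 0.15807330253822488
1 0.07957213730291031 3.852187927264012
2 0.07902878806140994 3.6659884908941294
3 0.07933570719208086 3.8444476443592777
4 0.07876428139673358 3.9585089085978353
5 0.07913905937326708 3.5108958556858383
6 0.07850117334323438 3.8154848022648906
pointer 0.06171784542880409 20.94919694829811
deck edge yaw [np.float64(3.799777015068045)]
fit [ 0.61530702 -0.09470591] 0.07904752563293352
tamper [ 0.45991852 -0.07565355] [ 0.46670176 -0.07732663] [ 0.46081337 -0.07395159]
scene hub proj [386.37127506 320.56675667]
start rot x,y axes [[ 9.11592571e-01  4.11094543e-01 -5.10268866e-04]
 [ 4.11094543e-01 -9.11589626e-01  2.37275023e-03]
 [ 5.10268866e-04 -2.37275023e-03 -9.99997055e-01]]
```

Axis at (0.615, -0.095), slicer yaw 3.8°. All six stud radii come out at 79 mm as specified. The pointer is at stud 3, so two clicks are needed. I'll use the shut fingers with the jaw axis radial, which puts the 22 mm width in the 30 mm gap.

drive_tool:
  deltas:
    - {"hand":0,"offset":[2,4,0],"angular":[0,0,6]}
    - {"hand":0,"offset":[4.5,9.5,0],"angular":[0,0,14]}
    - {"hand":0,"offset":[7,15,0],"angular":[0,0,22]}
    - {"hand":0,"offset":[9.5,20.5,0],"angular":[0,0,30]}
    - {"hand":0,"offset":[12,26,0],"angular":[0,0,38]}
    - {"hand":0,"offset":[14.5,31.5,0],"angular":[0,0,46]}
    - {"hand":0,"offset":[16.5,36,0],"angular":[0,0,53]}
    - {"hand":0,"offset":[18,39.5,0],"angular":[0,0,59.5]}
  force: 30

```text
time: 1.15
tool_pos: [0.458, -0.2181, 0.2311]
tcp_rot: [-2.333, -2.103, -0.0]
wrist_force: [0.6, 0.0, -0.4]
width: -0.002
```

drive_tool:
  deltas:
    - {"hand":0,"offset":[1.5,3,-1],"angular":[0,0,3]}
    - {"hand":0,"offset":[3,6,-2],"angular":[0,0,6]}
    - {"hand":0,"offset":[4.5,9,-3],"angular":[0,0,8]}
    - {"hand":0,"offset":[5.8,11.8,-3.1],"angular":[0,0,10]}
    - {"hand":0,"offset":[5.8,11.8,-3.1],"angular":[0,0,10]}
    - {"hand":0,"offset":[5.8,11.8,-3.1],"angular":[0,0,10]}

```text
time: 1.9
tool_pos: [0.5153, -0.1026, 0.2002]
tcp_rot: [-2.147, -2.294, 0.001]
wrist_force: [0.2, -0.5, -0.7]
width: -0.001
```

Run:
```python
from h import *
snap("scene","s1.png",(170,80,370,290),2.8)
s=bot.read_state(); print(s["tool_pos"],s["wrist_force"],s["width"],s["time"]); print(cv2.Rodrigues(s["tcp_rot"])[0])
```

```text
[ 0.51521431 -0.10293034  0.20024901] [0.56329288 0.32123135 0.06766219] 0.0008383378344212469 1.95
[[-6.53151842e-02  9.97864630e-01 -3.26854255e-04]
 [ 9.97864606e-01  6.53150465e-02 -4.15664494e-04]
 [-3.93428395e-04 -3.53305495e-04 -9.99999860e-01]]
```

View pics/s1.png

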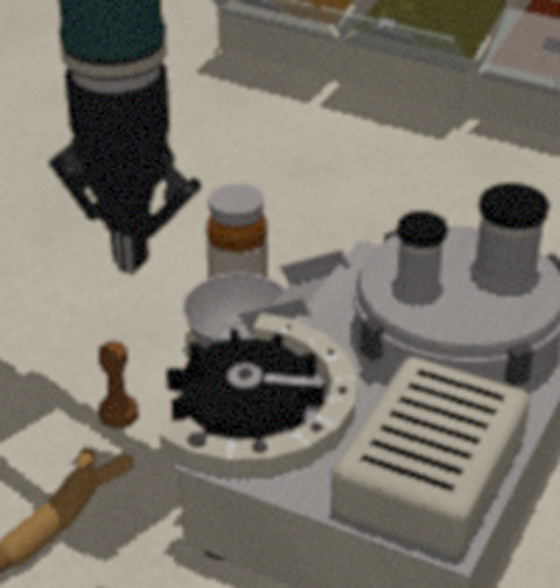

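The gripper is shut, about 100 mm ahead of the axis and clear of everything. Next I'll lower it to wheel height and go in radially.

drive_tool:
  deltas:
    - {"hand":0,"offset":[0,0.1,-3],"angular":[0,0,0]}
    - {"hand":0,"offset":[0,0.1,-6],"angular":[0,0,0]}
    - {"hand":0,"offset":[0,0.1,-8.5],"angular":[0,0,0]}
    - {"hand":0,"offset":[0,0.1,-9.4],"angular":[0,0,0]}
    - {"hand":0,"offset":[0.8,0.15,-9.4],"angular":[0,0,0]}
    - {"hand":0,"offset":[1.6,0.2,-9.4],"angular":[0,0,0]}
    - {"hand":0,"offset":[2.2,0.25,-9.4],"angular":[0,0,0]}
    - {"hand":0,"offset":[2.2,0.25,-9.4],"angular":[0,0,0]}

```text
time: 2.95
tool_pos: [0.5388, -0.0998, 0.1071]
tcp_rot: [2.146, 2.293, 0.001]
wrist_force: [0.1, 0.4, -0.5]
width: -0.002
```

drive_tool:
  deltas:
    - {"hand":0,"offset":[0.2,0,0],"angular":[0,0,0]}
    - {"hand":0,"offset":[0.4,0.03,0],"angular":[0,0,0]}
    - {"hand":0,"offset":[0.6,0.04,0],"angular":[0,0,0]}
    - {"hand":0,"offset":[0.6,0.04,0],"angular":[0,0,0]}

```text
time: 3.45
tool_pos: [0.5437, -0.0994, 0.1063]
tcp_rot: [2.147, 2.294, 0.0]
wrist_force: [0.8, -0.2, -0.2]
width: -0.0
```

Run:
```python
from h import *
a=snap("scene","a.png",(200,170,330,290),3)["frame"]; b=snap("top","b.png",(240,130,340,240),3.3)["frame"]
A=cv2.imread("pics/a.png");B=cv2.imread("pics/b.png");h=max(A.shape[0],B.shape[0])
P=[cv2.copyMakeBorder(i,0,h-i.shape[0],0,5,0) for i in(A,B)];cv2.imwrite("pics/ab1.png",np.hstack(P))
s=bot.read_state(); print(s["tool_pos"],s["wrist_force"],s["time"])
```

```text
[ 0.54351925 -0.09938483  0.10625501] [-0.33168393  0.22784054 -0.26398569] 3.55
```

View pics/ab1.png

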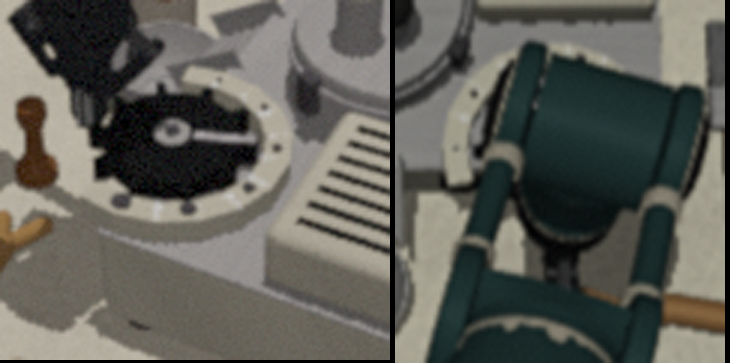

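No contact at R = 72 mm. I'll keep going inward in small steps and watch the force.

drive_tool:
  deltas:
    - {"hand":0,"offset":[0.1,0,0],"angular":[0,0,0]}
    - {"hand":0,"offset":[0.2,0.01,0],"angular":[0,0,0]}
    - {"hand":0,"offset":[0.3,0.02,0],"angular":[0,0,0]}
    - {"hand":0,"offset":[0.3,0.02,0],"angular":[0,0,0]}

```text
time: 4.05
tool_pos: [0.5467, -0.0992, 0.1063]
tcp_rot: [2.147, 2.294, 0.0]
wrist_force: [-0.3, -0.4, -0.2]
width: 0.002
```

drive_tool:
  deltas:
    - {"hand":0,"offset":[0.1,0,0],"angular":[0,0,0]}
    - {"hand":0,"offset":[0.2,0.01,0],"angular":[0,0,0]}
    - {"hand":0,"offset":[0.2,0.01,0],"angular":[0,0,0]}

```text
time: 4.42
tool_pos: [0.5487, -0.0991, 0.1063]
tcp_rot: [2.147, 2.293, 0.0]
wrist_force: [-0.2, 1.0, 0.4]
width: -0.001
```

drive_tool:
  deltas:
    - {"hand":0,"offset":[0.1,0.01,0],"angular":[0,0,0]}
    - {"hand":0,"offset":[0.2,0.01,0],"angular":[0,0,0]}
    - {"hand":0,"offset":[0.2,0.01,0],"angular":[0,0,0]}

```text
time: 4.8
tool_pos: [0.55, -0.099, 0.1062]
tcp_rot: [-2.146, -2.293, 0.001]
wrist_force: [-2.5, 0.6, 2.3]
width: 0.001
```

drive_tool:
  deltas:
    - {"hand":0,"offset":[0.1,0.01,0],"angular":[0,0,0]}
    - {"hand":0,"offset":[0.2,0.01,0],"angular":[0,0,0]}
    - {"hand":0,"offset":[0.2,0.01,0],"angular":[0,0,0]}

```text
time: 5.18
tool_pos: [0.5501, -0.0989, 0.1061]
tcp_rot: [-2.144, -2.291, 0.006]
wrist_force: [-8.2, -0.5, 7.6]
width: 0.001
```

Contact at R ≈ 65.4 mm, so the finger's half thickness is about 12 mm. I'll back off to R ≈ 67.5 mm and sweep the arc about the axis by 36°.

drive_tool:
  deltas:
    - {"hand":0,"offset":[-0.25,-0.03,0],"angular":[0,0,0]}
    - {"hand":0,"offset":[-0.45,-0.05,0],"angular":[0,0,0]}
    - {"hand":0,"offset":[-0.45,-0.05,0],"angular":[0,0,0]}

```text
time: 5.55
tool_pos: [0.5485, -0.0994, 0.1064]
tcp_rot: [2.146, 2.293, 0.001]
wrist_force: [0.9, 0.8, -0.2]
width: 0.003
```

drive_tool:
  deltas:
    - {"hand":0,"offset":[-0.01,0.3,0],"angular":[0,0,-2.5]}
    - {"hand":0,"offset":[-0.01,0.6,0],"angular":[0,0,-5]}
    - {"hand":0,"offset":[0,0.88,0],"angular":[0,0,-7.5]}
    - {"hand":0,"offset":[0.03,1.18,0],"angular":[0,0,-10]}

```text
time: 6.05
tool_pos: [0.5486, -0.0887, 0.1064]
tcp_rot: [2.338, 2.095, -0.002]
wrist_force: [-2.4, -4.6, 0.6]
width: 0.001
```

drive_tool:
  deltas:
    - {"hand":0,"offset":[0.09,0.58,0],"angular":[0,0,-5]}
    - {"hand":0,"offset":[0.15,0.87,0],"angular":[0,0,-7.5]}
    - {"hand":0,"offset":[0.23,1.15,0],"angular":[0,0,-10]}
    - {"hand":0,"offset":[0.42,1.71,0],"angular":[0,0,-15]}
    - {"hand":0,"offset":[0.65,2.25,0],"angular":[0,0,-20]}
    - {"hand":0,"offset":[0.82,2.56,0],"angular":[0,0,-23]}
    - {"hand":0,"offset":[1.0,2.87,0],"angular":[0,0,-26]}
    - {"hand":0,"offset":[1.0,2.87,0],"angular":[0,0,-26]}

```text
time: 7.05
tool_pos: [0.5588, -0.0587, 0.1063]
tcp_rot: [2.75, 1.519, 0.001]
wrist_force: [-0.7, 0.4, -0.1]
width: -0.001
```

Run:
```python
from h import *
snap("scene","s2.png",(200,150,330,290),4)
s=bot.read_state(); print(s["tool_pos"],s["wrist_force"],s["time"])
```

```text
[ 0.55869676 -0.05882023  0.10630391] [-0.55574032  0.38663208 -0.1237347 ] 7.1
```

View pics/s2.png

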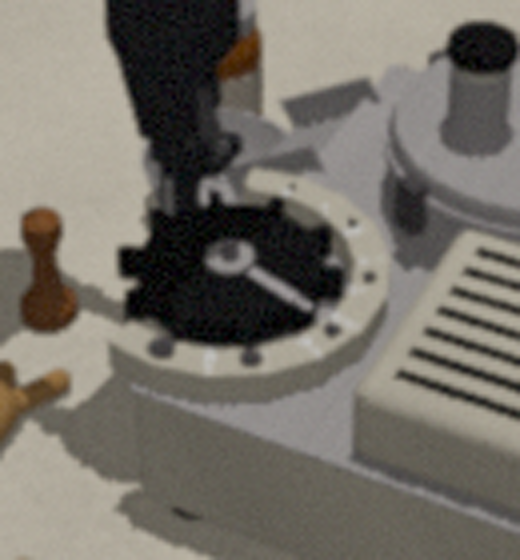

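The wheel has dropped into the fourth click, with the pointer at stud 4 near (333,330) in the crop, and the force is about zero. I'll lift straight out and return to the front gap for the last click.

drive_tool:
  deltas:
    - {"hand":0,"offset":[0,0,1.5],"angular":[0,0,0]}
    - {"hand":0,"offset":[0,0,3.5],"angular":[0,0,0]}
    - {"hand":0,"offset":[-0.8,-0.8,4.5],"angular":[0,0,8]}
    - {"hand":0,"offset":[-1.8,-1.8,4.5],"angular":[0,0,16]}
    - {"hand":0,"offset":[-2.8,-2.8,4.5],"angular":[0,0,25]}
    - {"hand":0,"offset":[-3.5,-3.8,4.5],"angular":[0,0,33]}
    - {"hand":0,"offset":[-3.8,-4.2,4.5],"angular":[0,0,36]}
    - {"hand":0,"offset":[-3.8,-4.2,4.5],"angular":[0,0,36]}

```text
time: 8.1
tool_pos: [0.5207, -0.1014, 0.1525]
tcp_rot: [2.147, 2.291, 0.001]
wrist_force: [0.6, 0.1, -0.7]
width: 0.002
```

drive_tool:
  deltas:
    - {"hand":0,"offset":[0,0,-1.5],"angular":[0,0,0]}
    - {"hand":0,"offset":[0,0,-3.5],"angular":[0,0,0]}
    - {"hand":0,"offset":[0,0,-4.5],"angular":[0,0,0]}
    - {"hand":0,"offset":[0,0,-4.5],"angular":[0,0,0]}

```text
time: 8.6
tool_pos: [0.5194, -0.1005, 0.1048]
tcp_rot: [-2.145, -2.292, 0.002]
wrist_force: [0.3, -1.0, 0.8]
width: 0.0
```

drive_tool:
  deltas:
    - {"hand":0,"offset":[0.6,0.04,0],"angular":[0,0,0]}
    - {"hand":0,"offset":[1.2,0.08,0],"angular":[0,0,0]}
    - {"hand":0,"offset":[1.8,0.12,0],"angular":[0,0,0]}
    - {"hand":0,"offset":[2.2,0.15,0],"angular":[0,0,0]}
    - {"hand":0,"offset":[2.5,0.17,0],"angular":[0,0,0]}
    - {"hand":0,"offset":[2.75,0.18,0],"angular":[0,0,0]}
    - {"hand":0,"offset":[2.75,0.18,0],"angular":[0,0,0]}
    - {"hand":0,"offset":[2.75,0.18,0],"angular":[0,0,0]}

```text
time: 9.6
tool_pos: [0.5477, -0.0991, 0.1062]
tcp_rot: [-2.147, -2.293, 0.0]
wrist_force: [-0.9, -0.2, -0.6]
width: 0.001
```

drive_tool:
  deltas:
    - {"hand":0,"offset":[-0.01,0.3,0],"angular":[0,0,-2.5]}
    - {"hand":0,"offset":[-0.01,0.6,0],"angular":[0,0,-5]}
    - {"hand":0,"offset":[0,0.88,0],"angular":[0,0,-7.5]}
    - {"hand":0,"offset":[0.03,1.18,0],"angular":[0,0,-10]}

```text
time: 10.1
tool_pos: [0.5477, -0.0884, 0.1062]
tcp_rot: [2.339, 2.096, -0.003]
wrist_force: [-2.0, -5.0, 0.4]
width: 0.002
```

drive_tool:
  deltas:
    - {"hand":0,"offset":[0.09,0.58,0],"angular":[0,0,-5]}
    - {"hand":0,"offset":[0.15,0.87,0],"angular":[0,0,-7.5]}
    - {"hand":0,"offset":[0.23,1.15,0],"angular":[0,0,-10]}
    - {"hand":0,"offset":[0.42,1.71,0],"angular":[0,0,-15]}
    - {"hand":0,"offset":[0.65,2.25,0],"angular":[0,0,-20]}
    - {"hand":0,"offset":[0.82,2.56,0],"angular":[0,0,-23]}
    - {"hand":0,"offset":[1.0,2.87,0],"angular":[0,0,-26]}
    - {"hand":0,"offset":[1.0,2.87,0],"angular":[0,0,-26]}

```text
time: 11.1
tool_pos: [0.5581, -0.0585, 0.1063]
tcp_rot: [-2.75, -1.519, 0.0]
wrist_force: [-0.1, -0.0, 0.6]
width: 0.001
```

drive_tool:
  deltas:
    - {"hand":0,"offset":[0,0,1],"angular":[0,0,0]}
    - {"hand":0,"offset":[0,0,3],"angular":[0,0,0]}
    - {"hand":0,"offset":[-1,-1,6],"angular":[0,0,0]}
    - {"hand":0,"offset":[-4,-4,9],"angular":[0,0,8]}
    - {"hand":0,"offset":[-8,-8,10],"angular":[0,0,10]}
    - {"hand":0,"offset":[-11,-13,10],"angular":[0,0,10]}
    - {"hand":0,"offset":[-12,-18,10],"angular":[0,0,10]}
    - {"hand":0,"offset":[-12,-23,10],"angular":[0,0,10]}

```text
time: 12.1
tool_pos: [0.4372, -0.2902, 0.2076]
tcp_rot: [2.607, 1.751, 0.001]
wrist_force: [0.3, 0.5, 0.1]
width: 0.001
```

drive_tool:
  deltas:
    - {"hand":0,"offset":[0,-5,0],"angular":[0,0,0]}
    - {"hand":0,"offset":[0,-10,0],"angular":[0,0,0]}
    - {"hand":0,"offset":[0,-13,0],"angular":[0,0,0]}
    - {"hand":0,"offset":[0,-13,0],"angular":[0,0,0]}
    - {"hand":0,"offset":[0,-13,0],"angular":[0,0,0]}

```text
time: 12.72
tool_pos: [0.438, -0.418, 0.2065]
tcp_rot: [-2.607, -1.751, -0.0]
wrist_force: [-0.2, 0.3, 0.4]
width: 0.0
```

Run:
```python
from h import *
snap("top","top2.png",(165,85,350,260),4)
s=bot.read_state(); print(s["tool_pos"],s["wrist_force"],s["time"])
```

```text
[ 0.43808729 -0.41757348  0.20643599] [-0.42476781  0.22277297 -0.022444  ] 12.775
```

View pics/top2.png

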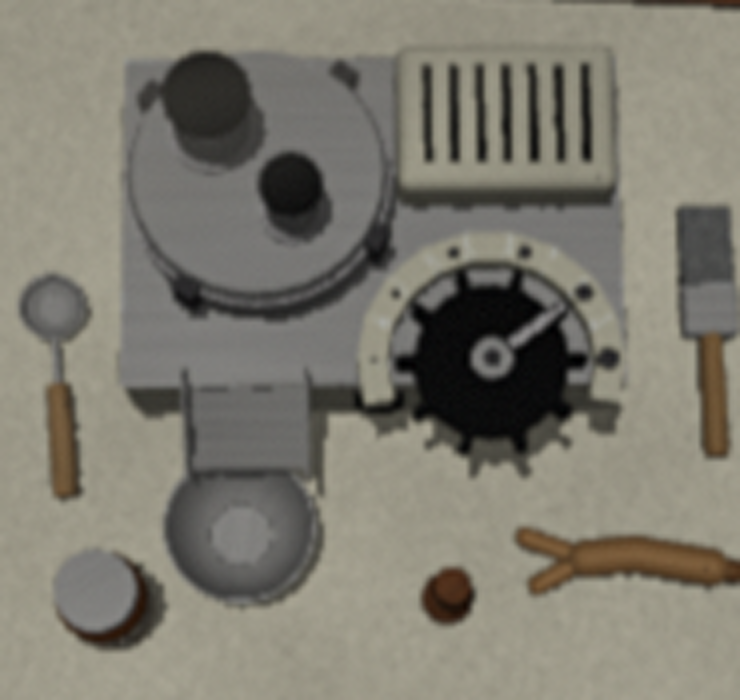

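The pointer tip at (563,307) points straight at stud 5 at (585,292), 35.7° against 35.4° from the hub. Nothing loose appears moved, and the arm is clear. I'm handing in.

```bash
python3 -c "
from workcell import bot
print(bot.finish_job())"
```

```text
the job is handed in; nothing more can be done
None
```

The thickness wheel now rests in the click at the second-largest (fifth) stud, and I've handed the job in. It started in the third click. I turned it two clicks to the left with the shut fingertip in the front gap, lifting straight out after each one.

- **Pointer:** in the last top picture the pointer bar points at 35.7° from the hub and stud 5 lies at 35.4°, so it is seated and did not go past.
- **Force:** about 5 N sideways while clicking and about 0 N once each click had seated. The highest reading was about 11 N, when I briefly touched the wheel's disc to find how deep the finger sat.
- **Loose things:** the bowl, jar, scoop, tamper, root and brush looked unmoved in that picture. The packet was outside the crop, but the arm passed well above it.
- **Arm and time:** the robot was touching nothing at hand-in, after about 13 s. No check failed or disagreed.

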